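# Put the drip coffee filter together on the mug

## Robot

A 6-joint arm with a two-finger parallel gripper is mounted at the origin on a cart in front of the work surface, level with it; the furniture and walls round the work are solid. World frame = base frame: x ahead of the robot, y to its left, z up, the work surface at z = 0. Lengths are in mm, angles in degrees, forces in N, time in s.
With the tool pointing down it reaches from about 275 to 750 mm from the base axis. Payload 10.2 kg.
Tool frame: the origin (TCP) lies at the very end of the fingers, on their centre line; the grasp point (between the pads) lies 19 mm behind it (robot.grip_depth is the distance from the TCP to the grasp point, in mm); z points along the fingers, y is the line along which they close (so a half turn about z gives the same grasp; the last joint's range is limited). The gripper opens to 85 mm and grips with 20 to 120 N. Pads are 22 mm wide; open, the fingers measure 114 mm over their backs; the gripper's body (76 mm by 85 mm) begins 54 mm behind the grasp point. The pads swing forward as they close: fully open they stand 13 mm farther back than shut.
Start: joints at [-80.352, 17.928, 85.812, -0, 76.261, -12.8], TCP at [200.461, -485.228, 231.294] pointing down, gripper open.
Joint ranges: [-168.41, 168.41], [-55.51, 124.54], [10.69, 146.95], [-70.63, 250.63], [1, 178], [-165.06, 165.06]. Speed limits (degrees/s): [136.94, 136.94, 172.46, 180, 180, 180].

## Interface

Orientations are given as a 3x3 rotation matrix whose columns are the frame's x, y, z axes.
In Python, from station import robot gives the robot as it stands.
- The arm moves only by the tool send_rows, never from a script. Its argument "steps" is a list of rows, each an object with "travel": the shift along the tool's x, y, z in mm, a list of three; "turn": the turn about the tool's z in rad; "hand": the finger opening in mm, from 0 to 85.4. A call has 1 to 10 rows; each row is the pose to reach, as a shift and turn from the pose commanded when the call began, along the tool's axes at that moment; what a row does not reach only later rows make up. A row lasts 1/10 s, in which the tool goes at most 50 mm and 8.59 degrees, less where a joint would pass 70% of its speed; a pose out of reach is approached as far as the arm can. A call with a gripper value outside its range is refused whole. The fingers move at their own pace and stop on an object; "force" is the grip in N (left out, the last holds). Time passes only in rows, so rows that repeat a pose let the fingers close. It gives the time, the measured TCP pose, the force, the opening and the grip force at its end, in the units of the state.
- robot.get_state(): the state, without advancing time (a new reading comes with each control period).
- robot.grab_frame(name): name is "scene" or "top"; returns (picture, depth): 384x512x3 uint8, red, green, blue; 384x512 float32, mm along the optical axis (not along the pixel's ray), 0 where there is no reading.
- robot.camera_info(name): a dict with "vfov" (degrees; the focal length in pixels is half the picture's height over the tangent of half this angle, whatever the lens; pixels are square), "cx", "cy" (the principal point, pixels), "eye" and "rotation" of the camera in the world. Camera axes: x right, y down, z forward; pixel columns grow to the right and rows downward; lengths in mm; the calibration is good to about 2 mm. A picture is of the moment at which its call begins. camera_info takes no time and is no camera call.
- robot.sign_off(): hands the job in; it is judged then, once.
The state is a dict: "clock": time; "joints": joint angles; "joint_vel": joint speeds; "tau": joint torques, N m; "position": TCP position; "tool_rot": TCP orientation; "force": force on the tool from outside, world axes, zero at the start; "wrist_torque": the same for the moment, N m; "opening": finger opening in mm; "finger_force": force on a finger pad.
Only numpy, scipy, OpenCV 4.12 (cv2) and the standard library are available. Lean on these libraries where they do the work, as an engineer would, in place of code of your own. Each camera call takes 0.05 s, during which the arm holds its last target. There are 200 camera calls.

## Task

Set the steel coffee filter up on the striped mug that stands among its parts (not the one at the far left end of the worktop), building it from the bottom one part after another where the mug stands: first the drip plate with its plug down in the mug's mouth, then the brewing cup into the plate's collar, then the press inside the brewing cup with its knob up, and last the domed lid over the cup. Every part must sit fully home and level, and the salt shaker, the keys and the teaspoon stay where they are.

Things in the scene. Friction and masses are not known exactly. Their poses are not given: they have to be found in the camera images.
- mug_mouth (a point): Centre of the mouth of a loose, empty white mug with dark stripes, the one among the filter parts: 86 mm across, 90 mm tall, 0.24 kg. The point lies on the mug's axis, level with the rim, 90 mm above its underside; z up. The handle is on the mug's own -y side and reaches 77 mm from the axis. The mouth is open at least 69 mm wide.
- drip_plate: Drip plate: round steel plate, 101 mm across, 80 g. Origin: centre of its underside (foot of the plug), z up. Plug: z 0 to 8 mm, 62 mm across, 52 at its foot. Flat brim: z 8 to 10.5 mm, edge rolled up to 12. Low collar on top: 66 mm outside, 61 inside, up to z = 28.5; grip across it from outside. Brim on the mug's rim: origin 8 mm below the mouth point.
- brew_cup: Brewing cup: plain open steel beaker, no handle, 56 mm tall, 58 mm outside (rim bead 60), wall 2.5 mm, 90 g. Origin: centre of its underside, z up. The foot narrows from 57 mm at z = 8 mm to 49 at z = 0. Inner floor at z = 3 mm. It stands on the drip plate's brim inside the collar: its origin is then 10.5 mm above the plate's.
- press: Press: perforated steel disc with upright stem and knob, 60 g. Origin: centre of its underside, z up. Disc 46 mm across, bevelled to 36 underneath, 5.5 mm thick; stem 7 mm thick; barrel knob 13 mm across, z 51 to 70 mm. It stands on the brewing cup's inner floor (origin 3 mm above the cup's); the knob then sticks out 17 mm above the cup's rim.
- lid: Domed steel lid with a knob, 70 g. Origin: centre of its lower edge, z up. Skirt 72 mm across, inside 67 mm at the edge narrowing to 62; an inner shoulder 9 mm above the edge rests on the brewing cup's rim (its origin is then 47 mm above the cup's). Dome up to z = 37 mm, it clears the press's knob. Round knob 15 mm across, z 42 to 54 mm.
- salt_shaker: Salt shaker, 44 mm across, 90 mm tall, standing; origin at the centre of its underside. Bystander: leave it where it is.
- keys: Bunch of keys lying flat, 104x115x8 mm, origin at the centre of its underside. Bystander: leave it where it is.
- teaspoon: Steel teaspoon lying flat, 130x26x11 mm, origin at the centre of its underside. Bystander: leave it where it is.
There are look-alikes about, which are no part of the job. Leave any green look-alike of the press alone.

How it is judged (in metres and radians):
On the way, in this order (a step that is already met when the one before it is completed fails the run):
1. the drip plate lies level on the mug's rim with its plug in the mouth, let go (angle between each of mug_mouth, drip_plate's own z axis and vertical below 0.06 rad and horizontal distance between drip_plate and mug_mouth below 0.01 m and z of drip_plate in the frame of mug_mouth between -0.0115 and -0.005 m and contact force between the fingers and drip_plate below 0.1 N), for 0.2 s.
2. the brewing cup stands in the plate's collar, let go (angle between each of mug_mouth, drip_plate's own z axis and vertical below 0.06 rad and horizontal distance between drip_plate and mug_mouth below 0.01 m and z of drip_plate in the frame of mug_mouth between -0.0115 and -0.005 m and horizontal distance between brew_cup and drip_plate below 0.006 m and z of brew_cup in the frame of drip_plate between 0.0075 and 0.0135 m and angle between brew_cup's own z axis and vertical below 0.07 rad and contact force between the fingers and brew_cup below 0.1 N), for 0.2 s.
3. the press stands inside the brewing cup, let go (angle between each of mug_mouth, drip_plate's own z axis and vertical below 0.06 rad and horizontal distance between drip_plate and mug_mouth below 0.01 m and z of drip_plate in the frame of mug_mouth between -0.0115 and -0.005 m and horizontal distance between brew_cup and drip_plate below 0.006 m and z of brew_cup in the frame of drip_plate between 0.0075 and 0.0135 m and angle between brew_cup's own z axis and vertical below 0.07 rad and horizontal distance between press and brew_cup below 0.007 m and z of press in the frame of brew_cup between 0 and 0.006 m and angle between press's own z axis and vertical below 0.12 rad and contact force between the fingers and press below 0.1 N), for 0.2 s.
4. the lid sits on the brewing cup, let go (angle between each of mug_mouth, drip_plate's own z axis and vertical below 0.06 rad and horizontal distance between drip_plate and mug_mouth below 0.01 m and z of drip_plate in the frame of mug_mouth between -0.0115 and -0.005 m and horizontal distance between brew_cup and drip_plate below 0.006 m and z of brew_cup in the frame of drip_plate between 0.0075 and 0.0135 m and angle between each of brew_cup, lid's own z axis and vertical below 0.07 rad and horizontal distance between press and brew_cup below 0.007 m and z of press in the frame of brew_cup between 0 and 0.006 m and angle between press's own z axis and vertical below 0.12 rad and horizontal distance between lid and brew_cup below 0.006 m and z of lid in the frame of brew_cup between 0.044 and 0.05 m and contact force between the fingers and lid below 0.1 N), for 0.2 s.
At the end, for the whole second after the job is handed in: Mug upright; drip plate level on its rim, plug in the mouth (within 10 mm of centre); brewing cup on the plate in the collar (6 mm); press on the cup's floor, knob up (7 mm); lid level on the cup's rim (6 mm); each within 3 mm of its seated height; all at rest (angle between each of mug_mouth, drip_plate's own z axis and vertical below 0.06 rad and horizontal distance between drip_plate and mug_mouth below 0.01 m and z of drip_plate in the frame of mug_mouth between -0.0115 and -0.005 m and horizontal distance between brew_cup and drip_plate below 0.006 m and z of brew_cup in the frame of drip_plate between 0.0075 and 0.0135 m and angle between each of brew_cup, lid's own z axis and vertical below 0.07 rad and horizontal distance between press and brew_cup below 0.007 m and z of press in the frame of brew_cup between 0 and 0.006 m and angle between press's own z axis and vertical below 0.12 rad and horizontal distance between lid and brew_cup below 0.006 m and z of lid in the frame of brew_cup between 0.044 and 0.05 m and linear speed of each of drip_plate, brew_cup, press, lid below 0.02 m/s); the robot touches nothing.
It fails at once if the salt shaker is pushed more than 20 mm from its place (distance of salt_shaker from where it was at the start of the episode above 0.02 m).
It fails at once if the bunch of keys is pushed more than 20 mm from its place (distance of keys from where it was at the start of the episode above 0.02 m).
It fails at once if the teaspoon is pushed more than 20 mm from its place (distance of teaspoon from where it was at the start of the episode above 0.02 m).
It also fails if it takes over 112 s, if anything falls off the work surface, if the arm or the gripper's body presses on something with over 40 N, if the wrist force passes 120 N, or if a joint passes its speed limit or range.

## Working session

There is one attempt and no reset: what is moved stays moved. The work goes in short steps, Python scripts to look and compute and a tool call to move; the robot and the scene stay as the last step left them, time stands still between calls to the robot, and variables do not carry over. Pictures are saved under pics/ and viewed, at most 14 in all, crops included, and the job is handed in when it is done.

Besides the shell and the picture viewer there is one more tool, called after "Request:" as name(argument=value, ...) on one line, values as JSON. send_rows: Moves the arm, as the interface text tells. Its arguments: {"type":"object","properties":{"steps":{"type":"array"},"force":{"type":"number"}},"required":["steps"]}

```bash
mkdir -p pics; cat > h.py <<'E'
import numpy as np, cv2
from station import robot
def cam(n):
    c=robot.camera_info(n); f=192/np.tan(np.radians(c['vfov'])/2)
    return f,c['cx'],c['cy'],np.array(c['eye'],float),np.array(c['rotation'],float)
def ray(n,u,v):
    f,cx,cy,e,R=cam(n); return e,R@np.array([(u-cx)/f,(v-cy)/f,1.])
def onz(n,u,v,z):
    e,d=ray(n,u,v); return e+d*(z-e[2])/d[2]
def cloud(n,D):
    f,cx,cy,e,R=cam(n); v,u=np.mgrid[:384,:512]
    P=np.dstack([(u-cx)/f*D,(v-cy)/f*D,D])@R.T+e
    P[D==0]=np.nan; return P
def px(n,p):
    f,cx,cy,e,R=cam(n); q=R.T@(np.array(p,float)-e); return q[:2]/q[2]*f+[cx,cy]
def shot(n,name):
    I,D=robot.grab_frame(n); cv2.imwrite(f'pics/{name}.png',I[:,:,::-1]); np.savez(f'{name}.npz',I=I,D=D); return I,D
E
python3 - <<'E'
from h import *
for n in('scene','top'):
    shot(n,n+'0'); print(n,robot.camera_info(n))
a=[cv2.imread(f'pics/{n}0.png') for n in('scene','top')]
s=robot.get_state();print(s['position'],s['tool_rot'],s['opening'],s['clock'])
E
```

```text
scene {'vfov': 54.7265909658767, 'cx': 255.70147426402227, 'cy': 187.80587312286994, 'eye': array([293.69292927, 665.51274675, 712.02859873]), 'rotation': array([[-0.91169947, -0.29515452,  0.28581091],
       [-0.41072805,  0.63726957, -0.65206592],
       [ 0.01032161, -0.71187872, -0.70222657]])}
top {'vfov': 50.889522176790486, 'cx': 256.93777125485394, 'cy': 192.1228674523037, 'eye': array([ 510.40611835,   62.81414138, 1105.04968343]), 'rotation': array([[ 0.02840427, -0.99845645,  0.04772757],
       [-0.9994613 , -0.02758271,  0.01778486],
       [-0.01644096, -0.04820703, -0.99870205]])}
[ 200.41697197 -484.98739982  230.80388522] [[ 9.24225724e-01  3.81846532e-01 -1.93842930e-04]
 [ 3.81846499e-01 -9.24225073e-01  1.12493317e-03]
 [ 2.50397333e-04 -1.11371042e-03 -9.99999348e-01]] 85.6477174440941 0.1
```

View pics/scene0.png

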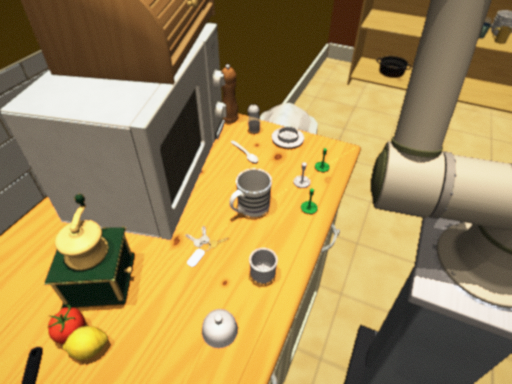

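View pics/top0.png

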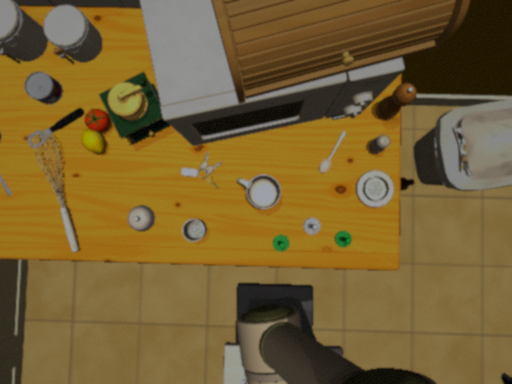

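Candidates in the top view:
- **Mug:** (263,192). The far-left striped one at (43,87) is a decoy.
- **Plate:** (375,188).
- **Cup:** (194,230).
- **Lid:** (141,218).
- **Press:** (312,227) is the steel one. The green ones at (281,243) and (343,239) are look-alikes.
- **Bystanders:** keys (205,172), spoon (333,152), shaker (378,145).

Next I'll check these in close crops.

```bash
python3 - <<'E'
from h import *
t=cv2.imread('pics/top0.png');s=cv2.imread('pics/scene0.png')
def c(i,u,v,w=100,h=75): return cv2.resize(i[v-h//2:v-h//2+h,u-w//2:u-w//2+w],(400,300),interpolation=cv2.INTER_CUBIC)
cv2.imwrite('pics/c1.png',np.vstack([np.hstack([c(t,355,200),c(t,255,200)]),np.hstack([c(s,300,165),c(s,245,290,160,120)])]))
# height stats from depth
for n,l in(('top',dict(mug=(263,192),plate=(375,188),cup=(194,230),lid=(141,218),press=(312,227),gA=(281,243),gB=(343,239))),):
    z=np.load(n+'0.npz');P=cloud(n,z['D'])
    for k,(u,v) in l.items():
        Q=P[v-26:v+27,u-26:u+27].reshape(-1,3);Q=Q[(Q[:,2]>4)]
        C=P[v,u];Q=Q[np.hypot(*(Q-C)[:,:2].T)<56]
        print(k,C.round(),len(Q),'z95',np.percentile(Q[:,2],[50,90,99]).round(1),'mean',Q.mean(0).round(1),'mid',((Q.max(0)+Q.min(0))/2).round(1))
E
```

```text
mug [564.  66.  10.] 975 z95 [11.4 89.5 93.5] mean [564.2  67.6  28.9] mid [562.1  64.4  50.7]
plate [ 583. -237.   10.] 1108 z95 [12.  20.4 31.8] mean [ 580.3 -234.3   13.4] mid [ 581.5 -236.6   18.8]
cup [455. 251.   4.] 438 z95 [ 8.4 57.2 59.9] mean [455.7 250.8  23.4] mid [453.9 253.7  32.3]
lid [484. 387.  39.] 601 z95 [32.9 39.9 56.5] mean [484.  389.9  28.8] mid [483.6 387.8  31.2]
press [475. -62.  71.] 312 z95 [ 6.1 10.7 73.2] mean [476.3 -64.2  11.1] mid [473.8 -63.8  39.5]
gA [432.  16.  72.] 306 z95 [ 6.2 10.5 72.7] mean [427.9  15.9  10.8] mid [432.2  17.5  39. ]
gB [ 444. -150.   24.] 301 z95 [ 6.6 18.7 71.8] mean [ 443.3 -150.6   12. ] mid [ 444.  -149.9   39.5]
```

View pics/c1.png

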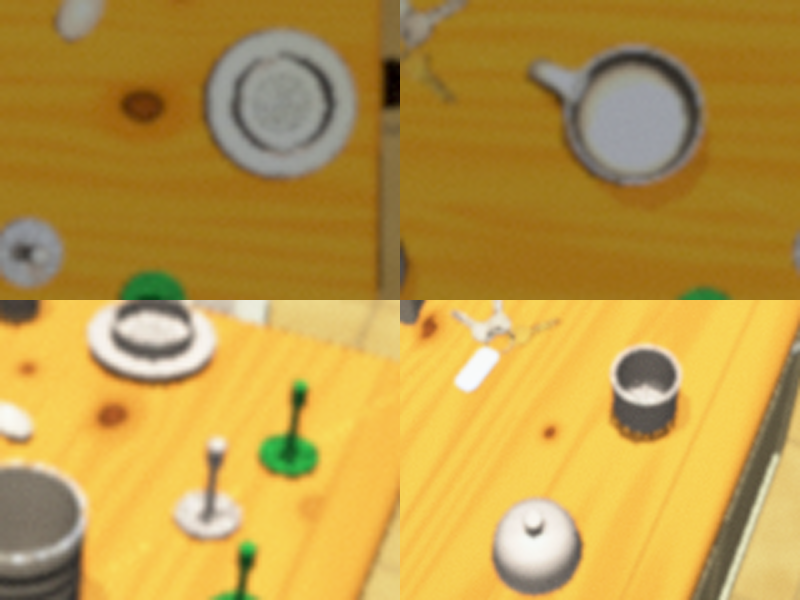

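All parts stand upright, and the choices match the descriptions. Next: exact centres from both views.

```bash
cat >> h.py <<'E'
def fitc(p):
    A=np.c_[2*p[:,0],2*p[:,1],np.ones(len(p))]; s=np.linalg.lstsq(A,(p[:,:2]**2).sum(1),rcond=None)[0]
    return s[0],s[1],np.sqrt(s[2]+s[0]**2+s[1]**2)
def band(n,D,c,r,z0,z1):
    P=cloud(n,D).reshape(-1,3); P=P[~np.isnan(P[:,0])]
    return P[(np.hypot(P[:,0]-c[0],P[:,1]-c[1])<r)&(P[:,2]>z0)&(P[:,2]<z1)]
E
python3 - <<'E'
from h import *
L=dict(mug=(565,64,46,82,97),collar=(581,-236,40,22,36),brim=(581,-236,60,5,17),cup=(455,251,40,50,64),lid=(484,388,45,5,34),lknob=(484,388,12,46,60),pknob=(475,-63,14,55,76),pdisc=(475,-63,32,3,12))
for n in('top','scene'):
    D=np.load(n+'0.npz')['D']
    for k,(x,y,r,a,b) in L.items():
        Q=band(n,D,(x,y),r,a,b)
        if len(Q)<4: print(n,k,len(Q));continue
        h=cv2.minEnclosingCircle(Q[:,:2].astype(np.float32))
        print(n,k,len(Q),'mean',Q.mean(0).round(1),'fit',np.round(fitc(Q),1),'enc',np.round([*h[0],h[1]],1))
E
```

```text
top mug 127 mean [566.6  64.3  90.2] fit [560.9  66.   41.5] enc [561.2  66.4  43.6]
top collar 106 mean [ 580.4 -235.8   28.1] fit [ 580.5 -234.2   31.6] enc [ 580.8 -234.5   33.4]
top brim 975 mean [ 580.1 -234.    11.6] fit [ 580.3 -234.5   36.5] enc [ 580.8 -235.7   59.4]
top cup 104 mean [457.2 248.   56.5] fit [457.2 245.6  27.8] enc [457.3 245.6  29.9]
top lid 280 mean [484.8 385.6  23.6] fit [483.8 395.3  29.4] enc [487.1 390.5  42.6]
top lknob 20 mean [483.1 394.6  53.7] fit [483.1 395.4   4.7] enc [482.9 396.2   6.8]
top pknob 22 mean [475.1 -66.5  70.7] fit [474.9 -66.6   4.6] enc [474.8 -66.6   5.9]
top pdisc 232 mean [475.  -65.2   6.4] fit [474.7 -64.5  19.8] enc [474.8 -62.8  31.7]
scene mug 232 mean [563.2  65.1  87.3] fit [563.1  65.4  41.7] enc [563.6  64.9  44.6]
scene collar 95 mean [ 582.2 -235.5   26.9] fit [ 583.3 -235.5   31.7] enc [ 584.2 -234.8   35.6]
scene brim 367 mean [ 581.6 -230.3   11.5] fit [ 581.7 -231.5   36.5] enc [ 584.2 -236.7   52. ]
scene cup 171 mean [459.2 244.3  54.7] fit [459.6 244.9  27.9] enc [459.8 243.9  30.8]
scene lid 630 mean [477.7 408.3  24.3] fit [483.8 399.   28. ] enc [484.7 397.6  34.6]
scene lknob 31 mean [484.5 395.2  54. ] fit [484.7 395.1   4.4] enc [485.1 395.9   6.8]
scene pknob 30 mean [477.6 -66.   63.9] fit [478.1 -67.7   4.9] enc [478.7 -67.9   6.5]
scene pdisc 141 mean [477.4 -66.9   6. ] fit [477.5 -67.7  16.7] enc [476.4 -62.   31.1]
```

```bash
cat > go.py <<'E'
import sys; from h import *
s=robot.get_state();R=np.array(s['tool_rot']);p=np.array(s['position'])
t=np.array([float(a) for a in sys.argv[1:4]])
print('clock',s['clock'],'pos',p.round(1),'yaw',np.degrees(np.arctan2(R[1,0],R[0,0])).round(1),'tilt',R[:,2].round(3),'open',round(s['opening'],1),'F',np.round(s['force'],1),'j',np.round(s['joints'],0))
print('travel',(R.T@(t-p)).round(1))
E
python3 go.py 582 -235 100
```

```text
clock 0.1 pos [ 200.4 -485.   230.8] yaw 22.4 tilt [-0.     0.001 -1.   ] open 85.6 F [-0.6  1.1 -0.3] j [-80.  18.  86.  -0.  76. -13.]
travel [448.1 -85.2 131. ]
```

Request:
send_rows(steps=[{"travel": [448,-85,100],"turn": 0,"hand": 85},{"travel": [448,-85,100],"turn": 0,"hand": 85},{"travel": [448,-85,100],"turn": 0,"hand": 85},{"travel": [448,-85,100],"turn": 0,"hand": 85},{"travel": [448,-85,100],"turn": 0,"hand": 85},{"travel": [448,-85,100],"turn": 0,"hand": 85},{"travel": [448,-85,100],"turn": 0,"hand": 85},{"travel": [448,-85,100],"turn": 0,"hand": 85},{"travel": [448,-85,100],"turn": 0,"hand": 85},{"travel": [448,-85,131],"turn": 0,"hand": 85}])

```text
clock: 1.1
position: [586.1, -233.3, 101.8]
tool_rot: [[0.923, 0.385, 0.005], [0.385, -0.923, -0.003], [0.004, 0.005, -1.0]]
force: [0.6, -0.8, -0.6]
opening: 84.9
finger_force: 0.0
```

```bash
python3 go.py 582 -235 50
```

```text
clock 1.1 pos [ 586.1 -233.3  101.8] yaw 22.7 tilt [ 0.005 -0.003 -1.   ] open 84.9 F [ 0.6 -0.8 -0.6] j [-32.  38.  75.   0.  67.  35.]
travel [-4.7 -0.3 51.8]
```

Request:
send_rows(steps=[{"travel": [0,0,30],"turn": 0,"hand": 85},{"travel": [0,0,60],"turn": 0,"hand": 85},{"travel": [0,0,60],"turn": 0,"hand": 85},{"travel": [0,0,60],"turn": 0,"hand": 85}])

```text
clock: 1.5
position: [582.2, -235.8, 40.8]
tool_rot: [[0.924, 0.382, -0.0], [0.382, -0.924, 0.0], [-0.0, -0.0, -1.0]]
force: [0.6, 0.8, 0.3]
opening: 85.2
finger_force: 0.0
```

```bash
python3 go.py 582 -235 18; python3 - <<'E'
from h import *
shot('scene','s1');shot('top','t1')
def c(i,u,v,w=100,h=75): return cv2.resize(i[v-h//2:v-h//2+h,u-w//2:u-w//2+w],(400,300),interpolation=cv2.INTER_CUBIC)
cv2.imwrite('pics/c2.png',np.hstack([c(cv2.imread('pics/s1.png'),290,130),c(cv2.imread('pics/t1.png'),375,188)]))
E
```

```text
clock 1.5 pos [ 582.2 -235.8   40.8] yaw 22.4 tilt [-0.  0. -1.] open 85.2 F [0.6 0.8 0.3] j [-33.  42.  78.   0.  60.  35.]
travel [ 0.1 -0.8 22.8]
```

View pics/c2.png

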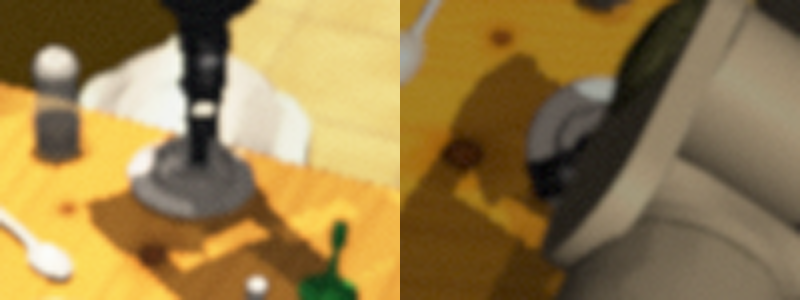

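Request:
send_rows(steps=[{"travel": [0,-0.8,15],"turn": 0,"hand": 85},{"travel": [0,-0.8,24],"turn": 0,"hand": 85},{"travel": [0,-0.8,26],"turn": 0,"hand": 85},{"travel": [0,-0.8,26],"turn": 0,"hand": 85}])

```text
clock: 2.0
position: [581.5, -234.8, 13.8]
tool_rot: [[0.924, 0.382, -0.001], [0.382, -0.924, 0.001], [-0.001, -0.001, -1.0]]
force: [0.3, 0.1, -0.1]
opening: 85.0
finger_force: 0.0
```

```bash
python3 - <<'E'
from h import *
I,D=shot('scene','s2')
def c(i,u,v,w=80,h=60): return cv2.resize(i[v-h//2:v-h//2+h,u-w//2:u-w//2+w],(800,600),interpolation=cv2.INTER_CUBIC)
cv2.imwrite('pics/c3.png',c(cv2.imread('pics/s2.png'),288,130))
Q=band('scene',D,(582,-235),65,14,90)
# finger points: outside the collar
r=np.hypot(Q[:,0]-582,Q[:,1]+235);F=Q[r>38];print(len(F),np.percentile(F[:,2],[0,5,10,25,50]).round(1), F[np.argsort(F[:,2])[:8]].round(0))
E
```

```text
82 [14.  15.  28.8 37.7 49.3] [[ 573. -189.   14.]
 [ 563. -279.   14.]
 [ 535. -245.   14.]
 [ 545. -201.   14.]
 [ 611. -193.   14.]
 [ 563. -193.   26.]
 [ 568. -189.   27.]
 [ 570. -186.   28.]]
```

View pics/c3.png

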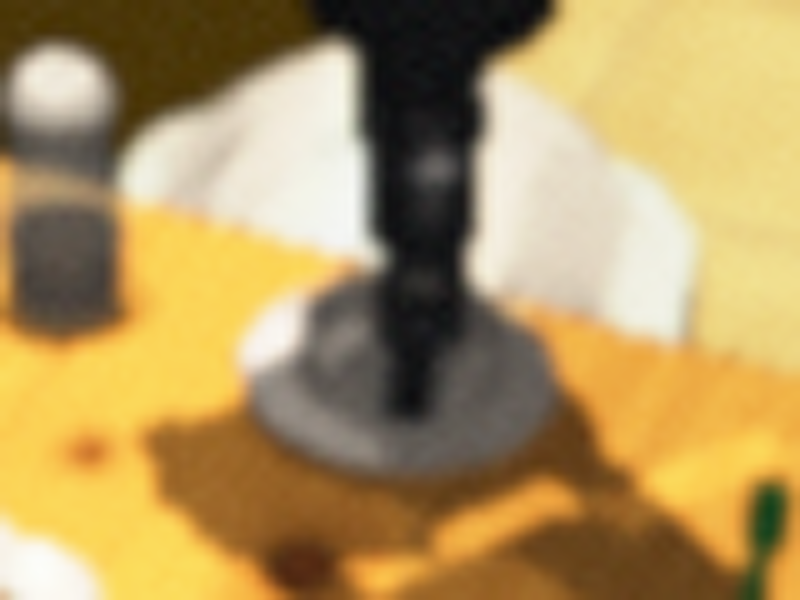

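Request:
send_rows(force=40, steps=[{"travel": [0,0,6],"turn": 0,"hand": 85},{"travel": [0,0,6],"turn": 0,"hand": 70},{"travel": [0,0,6],"turn": 0,"hand": 62},{"travel": [0,0,6],"turn": 0,"hand": 60},{"travel": [0,0,6],"turn": 0,"hand": 60},{"travel": [0,0,6],"turn": 0,"hand": 60}])

```text
clock: 2.65
position: [581.9, -235.0, 8.7]
tool_rot: [[0.924, 0.382, 0.001], [0.382, -0.924, -0.0], [0.0, 0.001, -1.0]]
force: [-1.5, 0.1, 5.0]
opening: 64.9
finger_force: 44.8
```

Request:
send_rows(steps=[{"travel": [0,0,-20],"turn": 0,"hand": 60},{"travel": [0,0,-60],"turn": 0,"hand": 60},{"travel": [0,0,-100],"turn": 0,"hand": 60},{"travel": [0,0,-140],"turn": 0,"hand": 60},{"travel": [0,0,-140],"turn": 0,"hand": 60}])

```text
clock: 3.15
position: [583.7, -236.0, 153.9]
tool_rot: [[0.924, 0.382, 0.008], [0.382, -0.924, -0.005], [0.006, 0.008, -1.0]]
force: [-0.0, -0.0, -1.1]
opening: 64.7
finger_force: 44.8
```

```bash
python3 go.py 562 65.7 150
```

```text
clock 3.15 pos [ 583.7 -236.   153.9] yaw 22.5 tilt [ 0.008 -0.005 -1.   ] open 64.7 F [-0.  -0.  -1.1] j [-33.  34.  73.   0.  72.  35.]
travel [  95.2 -287.1    2.1]
```

Request:
send_rows(steps=[{"travel": [16,-47,0],"turn": 0,"hand": 60},{"travel": [32,-95,0],"turn": 0,"hand": 60},{"travel": [48,-142,0],"turn": 0,"hand": 60},{"travel": [64,-190,0],"turn": 0,"hand": 60},{"travel": [80,-238,0],"turn": 0,"hand": 60},{"travel": [96.4,-285.5,0],"turn": 0,"hand": 60},{"travel": [96.4,-285.5,0],"turn": 0,"hand": 60},{"travel": [96.4,-285.5,0],"turn": 0,"hand": 60},{"travel": [96.4,-285.5,20],"turn": 0,"hand": 60},{"travel": [96.4,-285.5,20],"turn": 0,"hand": 60}])

```text
clock: 4.15
position: [560.6, 64.6, 125.7]
tool_rot: [[0.925, 0.38, -0.005], [0.38, -0.925, 0.0], [-0.004, -0.002, -1.0]]
force: [0.5, 0.2, -0.9]
opening: 65.0
finger_force: 44.9
```

```bash
python3 go.py 562 65.7 110;python3 - <<'E'
from h import *
I,D=shot('scene','s3');shot('top','t3')
s=robot.get_state();p=s['position']
a=cv2.imread('pics/s3.png')
u,v=px('scene',(562,66,90)).astype(int)
c=a[v-60:v+60,u-80:u+80]
cv2.imwrite('pics/c4.png',cv2.resize(c,(640,480),interpolation=cv2.INTER_CUBIC))
Q=band('scene',D,p,58,p[2]-5,p[2]+8);Q=Q
print(len(Q),Q.mean(0),np.round(fitc(Q),1),cv2.minEnclosingCircle(Q[:,:2].astype(np.float32)))
# plane fit of brim
A=np.c_[Q[:,:2]-Q[:,:2].mean(0),np.ones(len(Q))];print(np.linalg.lstsq(A,Q[:,2],rcond=None)[0])
M=band('scene',D,(562,66),46,84,95);print(len(M),np.round(fitc(M),1))
E
```

```text
clock 4.15 pos [560.6  64.6 125.7] yaw 22.4 tilt [-0.005  0.    -1.   ] open 65.0 F [ 0.5  0.2 -0.9] j [-5. 29. 87. -0. 65. 62.]
travel [ 1.7 -0.4 15.7]
577 [556.7375927   73.93661265 128.38274294] [560.4  67.9  38.8] ((561.3331909179688, 65.23318481445312), 50.82332992553711)
[-1.61281904e-03 -8.10097945e-03  1.28382743e+02]
102 [563.5  65.6  42. ]
```

View pics/c4.png

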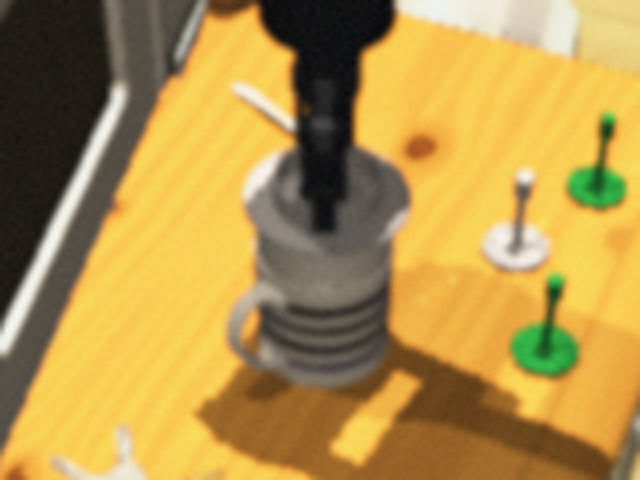

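Request:
send_rows(steps=[{"travel": [0.6,0.6,10],"turn": 0,"hand": 60},{"travel": [0.6,0.6,20],"turn": 0,"hand": 60},{"travel": [0.6,0.6,28],"turn": 0,"hand": 60},{"travel": [0.6,0.6,33],"turn": 0,"hand": 60},{"travel": [0.6,0.6,36],"turn": 0,"hand": 60},{"travel": [0.6,0.6,37],"turn": 0,"hand": 60},{"travel": [0.6,0.6,37],"turn": 0,"hand": 60}])

```text
clock: 4.95
position: [562.7, 65.5, 91.4]
tool_rot: [[0.924, 0.382, 0.0], [0.382, -0.924, -0.0], [0.0, 0.0, -1.0]]
force: [-0.7, 0.2, -0.6]
opening: 65.2
finger_force: 44.9
```

Not touching yet; I'll go slightly lower until contact.

Request:
send_rows(steps=[{"travel": [0,0,0.5],"turn": 0,"hand": 60},{"travel": [0,0,1],"turn": 0,"hand": 60},{"travel": [0,0,1.5],"turn": 0,"hand": 60},{"travel": [0,0,1.5],"turn": 0,"hand": 60}])

```text
clock: 5.35
position: [563.0, 65.5, 90.8]
tool_rot: [[0.924, 0.382, 0.001], [0.382, -0.924, -0.0], [0.001, 0.001, -1.0]]
force: [-1.6, 0.5, 6.2]
opening: 64.9
finger_force: 45.6
```

Request:
send_rows(steps=[{"travel": [0,0,1],"turn": 0,"hand": 68},{"travel": [0,0,0.5],"turn": 0,"hand": 75},{"travel": [0,0,0],"turn": 0,"hand": 82},{"travel": [0,0,0],"turn": 0,"hand": 85},{"travel": [0,0,-5],"turn": 0,"hand": 85},{"travel": [0,0,-20],"turn": 0,"hand": 85},{"travel": [0,0,-50],"turn": 0,"hand": 85},{"travel": [0,0,-50],"turn": 0,"hand": 85},{"travel": [0,0,-50],"turn": 0,"hand": 85}])

```text
clock: 6.25
position: [562.7, 65.5, 140.2]
tool_rot: [[0.924, 0.382, 0.001], [0.382, -0.924, -0.0], [0.001, 0.0, -1.0]]
force: [-0.8, -0.4, -0.1]
opening: 84.9
finger_force: 0.0
```

```bash
python3 go.py 458.5 245.2 100
```

```text
clock 6.25 pos [562.7  65.5 140.2] yaw 22.4 tilt [ 0.001 -0.    -1.   ] open 84.9 F [-0.8 -0.4 -0.1] j [-5. 28. 86.  0. 67. 62.]
travel [ -27.8 -205.9   40.1]
```

Request:
send_rows(steps=[{"travel": [-6,-45,0],"turn": 0,"hand": 85},{"travel": [-13,-90,0],"turn": 0,"hand": 85},{"travel": [-19,-135,0],"turn": 0,"hand": 85},{"travel": [-25,-180,0],"turn": 0,"hand": 85},{"travel": [-27.8,-206,20],"turn": 0,"hand": 85},{"travel": [-27.8,-206,40],"turn": 0,"hand": 85},{"travel": [-27.8,-206,60],"turn": 0,"hand": 85},{"travel": [-27.8,-206,60],"turn": 0,"hand": 85},{"travel": [-27.8,-206,60],"turn": 0,"hand": 85}])

```text
clock: 7.15
position: [458.1, 245.1, 79.7]
tool_rot: [[0.924, 0.382, -0.001], [0.382, -0.924, -0.0], [-0.001, -0.0, -1.0]]
force: [0.9, -0.3, 0.5]
opening: 85.0
finger_force: 0.0
```

```bash
python3 go.py 458.5 245.2 20; python3 - <<'E'
from h import *
for n,f in(('top','t4'),('scene','s4')):
    I,D=shot(n,f)
    for k,(x,y,r,a,b) in dict(mugrim=(563,66,50,88,99),collar=(563,66,36,105,115),cup=(458,246,34,50,59)).items():
        Q=band(n,D,(x,y),r,a,b)
        if len(Q)>5: print(n,k,len(Q),Q.mean(0).round(1),np.round(fitc(Q),1),np.round(cv2.minEnclosingCircle(Q[:,:2].astype(np.float32))[0],1))
E
```

```text
clock 7.15 pos [458.1 245.1  79.7] yaw 22.4 tilt [-0.001 -0.    -1.   ] open 85.0 F [ 0.9 -0.3  0.5] j [15. 27. 97.  0. 56. 83.]
travel [ 0.5  0.1 59.7]
top mugrim 1116 [562.1  66.2  94. ] [562.3  66.3  35.2] [562.4  66.6]
top collar 85 [561.6  66.4 111.4] [561.3  66.9  31.5] [561.4  66.9]
scene cup 129 [458.5 250.2  54.7] [459.5 244.9  27.9] [459.4 244.7]
```

View pics/s4.png

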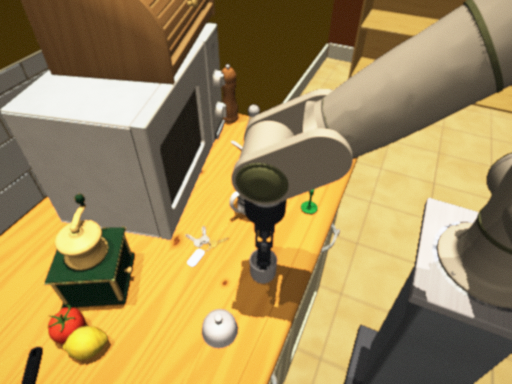

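Request:
send_rows(force=40, steps=[{"travel": [0,0.5,30],"turn": 0,"hand": 85},{"travel": [0,0.5,55],"turn": 0,"hand": 85},{"travel": [0,0.5,62],"turn": 0,"hand": 85},{"travel": [0,0.5,62],"turn": 0,"hand": 70},{"travel": [0,0.5,62],"turn": 0,"hand": 58},{"travel": [0,0.5,62],"turn": 0,"hand": 52},{"travel": [0,0.5,62],"turn": 0,"hand": 52},{"travel": [0,0.5,62],"turn": 0,"hand": 52}])

```text
clock: 8.05
position: [459.4, 245.0, 19.5]
tool_rot: [[0.924, 0.382, 0.003], [0.382, -0.924, 0.001], [0.003, 0.0, -1.0]]
force: [0.1, -0.9, 7.1]
opening: 57.5
finger_force: 43.3
```

Request:
send_rows(steps=[{"travel": [0,0,-20],"turn": 0,"hand": 52},{"travel": [0,0,-60],"turn": 0,"hand": 52},{"travel": [0,0,-100],"turn": 0,"hand": 52},{"travel": [0,0,-140],"turn": 0,"hand": 52},{"travel": [0,0,-140],"turn": 0,"hand": 52},{"travel": [0,0,-140],"turn": 0,"hand": 52}])

```text
clock: 8.65
position: [458.6, 244.9, 158.6]
tool_rot: [[0.924, 0.382, 0.002], [0.382, -0.924, 0.001], [0.002, 0.0, -1.0]]
force: [0.9, 0.5, -2.2]
opening: 57.6
finger_force: 43.2
```

```bash
python3 go.py 562.9 65.5 158
```

```text
clock 8.65 pos [458.6 244.9 158.6] yaw 22.4 tilt [ 0.002  0.001 -1.   ] open 57.6 F [ 0.9  0.5 -2.2] j [15. 21. 93.  0. 66. 83.]
travel [ 27.9 205.6   0.7]
```

Request:
send_rows(steps=[{"travel": [6,45,0],"turn": 0,"hand": 52},{"travel": [12,90,0],"turn": 0,"hand": 52},{"travel": [18,135,0],"turn": 0,"hand": 52},{"travel": [24,175,0],"turn": 0,"hand": 52},{"travel": [27.9,205.6,0],"turn": 0,"hand": 52},{"travel": [27.9,205.6,0],"turn": 0,"hand": 52},{"travel": [27.9,205.6,0],"turn": 0,"hand": 52},{"travel": [27.9,205.6,15],"turn": 0,"hand": 52},{"travel": [27.9,205.6,15],"turn": 0,"hand": 52},{"travel": [27.9,205.6,15],"turn": 0,"hand": 52}])

```text
clock: 9.65
position: [562.2, 66.3, 142.6]
tool_rot: [[0.924, 0.383, -0.001], [0.383, -0.924, 0.0], [-0.001, -0.001, -1.0]]
force: [-0.4, 1.0, -0.5]
opening: 57.5
finger_force: 43.3
```

```bash
python3 go.py 562.9 65.5 110;python3 - <<'E'
from h import *
I,D=shot('scene','s5');p=robot.get_state()['position']
a=cv2.imread('pics/s5.png')
u,v=px('scene',(562,66,110)).astype(int)
cv2.imwrite('pics/c5.png',cv2.resize(a[v-60:v+60,u-80:u+80],(640,480),interpolation=cv2.INTER_CUBIC))
for k,(r,a,b) in dict(cuprim=(34,p[2]+25,p[2]+44),brim=(55,89,97)).items():
    Q=band('scene',D,p,r,a,b);print(k,len(Q),Q.mean(0).round(1),np.round(fitc(Q),1),cv2.minEnclosingCircle(Q[:,:2].astype(np.float32)))
E
```

```text
clock 9.65 pos [562.2  66.3 142.6] yaw 22.5 tilt [-0.001  0.    -1.   ] open 57.5 F [-0.4  1.  -0.5] j [-5. 28. 85.  0. 67. 62.]
travel [ 0.4  1.1 32.6]
cuprim 110 [557.4  68.4 175.9] [562.1  67.   27.8] ((562.4488525390625, 66.25296783447266), 30.15297508239746)
brim 572 [559.3  76.3  93. ] [562.2  69.6  36.9] ((563.04052734375, 65.98914337158203), 50.66388702392578)
```

View pics/c5.png

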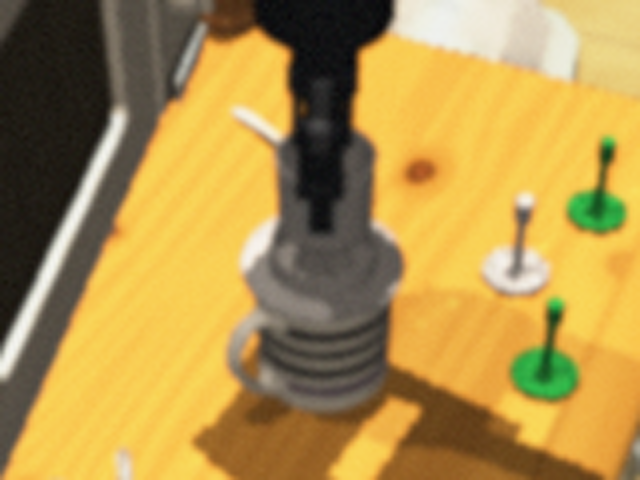

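Request:
send_rows(steps=[{"travel": [0.3,0.7,10],"turn": 0,"hand": 52},{"travel": [0.3,0.7,18],"turn": 0,"hand": 52},{"travel": [0.3,0.7,24],"turn": 0,"hand": 52},{"travel": [0.3,0.7,27],"turn": 0,"hand": 52},{"travel": [0.3,0.7,29],"turn": 0,"hand": 52},{"travel": [0.3,0.7,30],"turn": 0,"hand": 52},{"travel": [0.3,0.7,30],"turn": 0,"hand": 52}])

```text
clock: 10.4
position: [563.4, 64.9, 112.9]
tool_rot: [[0.924, 0.382, 0.0], [0.382, -0.924, -0.0], [0.0, 0.0, -1.0]]
force: [0.2, 0.9, -0.8]
opening: 57.9
finger_force: 43.3
```

Request:
send_rows(steps=[{"travel": [0,0,0.7],"turn": 0,"hand": 52},{"travel": [0,0,1.2],"turn": 0,"hand": 52},{"travel": [0,0,1.7],"turn": 0,"hand": 52},{"travel": [0,0,1.7],"turn": 0,"hand": 52}])

```text
clock: 10.8
position: [563.6, 64.9, 112.0]
tool_rot: [[0.924, 0.382, 0.001], [0.382, -0.924, -0.0], [0.001, 0.001, -1.0]]
force: [-2.1, 0.1, 6.0]
opening: 57.3
finger_force: 43.9
```

Request:
send_rows(steps=[{"travel": [0,0,1],"turn": 0,"hand": 62},{"travel": [0,0,0.5],"turn": 0,"hand": 72},{"travel": [0,0,0],"turn": 0,"hand": 82},{"travel": [0,0,0],"turn": 0,"hand": 85},{"travel": [0,0,-10],"turn": 0,"hand": 85},{"travel": [0,0,-40],"turn": 0,"hand": 85},{"travel": [0,0,-70],"turn": 0,"hand": 85},{"travel": [0,0,-70],"turn": 0,"hand": 60},{"travel": [0,0,-70],"turn": 0,"hand": 40}])

```text
clock: 11.7
position: [563.4, 64.9, 181.7]
tool_rot: [[0.924, 0.382, 0.001], [0.382, -0.924, -0.0], [0.001, 0.001, -1.0]]
force: [-0.1, -0.5, -1.6]
opening: 58.8
finger_force: 0.0
```

```bash
python3 go.py 477 -68 120
```

```text
clock 11.7 pos [563.4  64.9 181.7] yaw 22.5 tilt [ 0.001 -0.    -1.   ] open 58.8 F [-0.1 -0.5 -1.6] j [-5. 26. 83.  0. 72. 62.]
travel [-130.7   89.8   61.6]
```

Request:
send_rows(steps=[{"travel": [-40,27,0],"turn": 0,"hand": 40},{"travel": [-80,54,0],"turn": 0,"hand": 40},{"travel": [-120,81,0],"turn": 0,"hand": 40},{"travel": [-130.7,89.8,30],"turn": 0,"hand": 40},{"travel": [-130.7,89.8,75],"turn": 0,"hand": 40},{"travel": [-130.7,89.8,75],"turn": 0,"hand": 40},{"travel": [-130.7,89.8,75],"turn": 0,"hand": 40}])

```text
clock: 12.4
position: [476.7, -67.8, 106.3]
tool_rot: [[0.924, 0.382, -0.002], [0.382, -0.924, 0.001], [-0.001, -0.001, -1.0]]
force: [-0.0, -0.7, 0.5]
opening: 40.3
finger_force: 0.0
```

```bash
python3 go.py 477 -68 45; python3 - <<'E'
from h import *
for n,f in(('top','t6'),('scene','s6')):
    I,D=shot(n,f)
    for k,(x,y,r,a,b) in dict(cuprim=(563,65.5,34,140,156),brim=(563,65.5,55,88,97),pk=(477,-68,12,55,74)).items():
        Q=band(n,D,(x,y),r,a,b)
        if len(Q)>5: print(n,k,len(Q),Q.mean(0).round(1),np.round(fitc(Q),1),np.round(cv2.minEnclosingCircle(Q[:,:2].astype(np.float32))[0],1))
a=cv2.imread('pics/s6.png')
cv2.imwrite('pics/c6.png',cv2.resize(a[100:235,190:370],(720,540),interpolation=cv2.INTER_CUBIC))
E
```

```text
clock 12.4 pos [476.7 -67.8 106.3] yaw 22.5 tilt [-0.002  0.001 -1.   ] open 40.3 F [-0.  -0.7  0.5] j [-22.  21. 102.   0.  57.  45.]
travel [ 0.3  0.4 61.3]
top cuprim 121 [562.7  65.2 149.4] [561.2  66.1  27.9] [561.2  66.1]
top brim 804 [560.3  66.8  94.1] [561.7  67.1  39.2] [561.6  67. ]
scene cuprim 188 [564.1  64.9 145.9] [563.7  65.2  27.7] [564.9  65. ]
scene brim 433 [557.6  80.8  93.1] [564.3  64.7  42.6] [564.1  66.2]
scene pk 29 [477.3 -65.8  64.5] [477.8 -67.4   4.6] [477.6 -67.8]
```

View pics/c6.png

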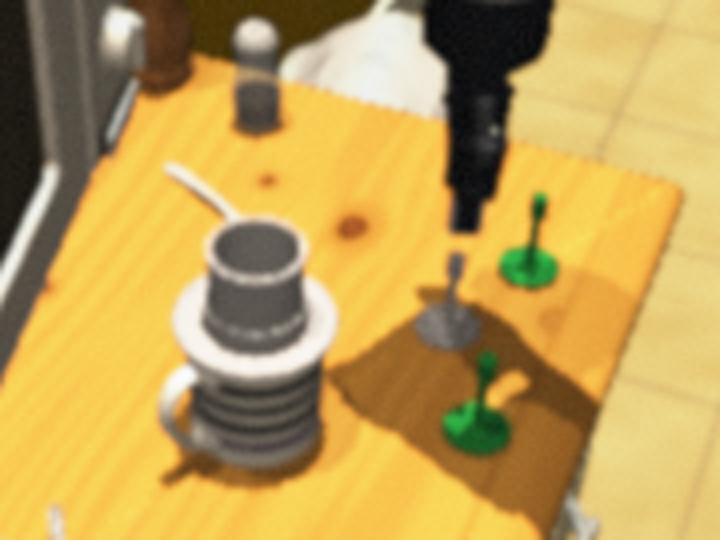

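Request:
send_rows(force=40, steps=[{"travel": [0,0,25],"turn": 0,"hand": 40},{"travel": [0,0,48],"turn": 0,"hand": 40},{"travel": [0,0,53.5],"turn": 0,"hand": 40},{"travel": [0,0,53.5],"turn": 0,"hand": 25},{"travel": [0,0,53.5],"turn": 0,"hand": 12},{"travel": [0,0,53.5],"turn": 0,"hand": 8},{"travel": [0,0,53.5],"turn": 0,"hand": 8},{"travel": [0,0,53.5],"turn": 0,"hand": 8},{"travel": [0,0,53.5],"turn": 0,"hand": 8}])

```text
clock: 13.4
position: [477.8, -68.4, 54.1]
tool_rot: [[0.924, 0.382, 0.003], [0.382, -0.924, -0.001], [0.002, 0.002, -1.0]]
force: [-0.7, 0.7, 6.6]
opening: 11.0
finger_force: 39.4
```

Request:
send_rows(steps=[{"travel": [0,0,-20],"turn": 0,"hand": 8},{"travel": [0,0,-60],"turn": 0,"hand": 8},{"travel": [0,0,-100],"turn": 0,"hand": 8},{"travel": [0,0,-140],"turn": 0,"hand": 8},{"travel": [0,0,-180],"turn": 0,"hand": 8},{"travel": [0,0,-180],"turn": 0,"hand": 8},{"travel": [0,0,-180],"turn": 0,"hand": 8}])

```text
clock: 14.1
position: [476.8, -68.0, 233.1]
tool_rot: [[0.924, 0.382, 0.001], [0.382, -0.924, -0.001], [0.001, 0.001, -1.0]]
force: [-0.2, 0.3, -1.5]
opening: 11.2
finger_force: 39.3
```

```bash
python3 go.py 563.2 65 233
```

```text
clock 14.1 pos [476.8 -68.  233.1] yaw 22.5 tilt [ 0.001 -0.001 -1.   ] open 11.2 F [-0.2  0.3 -1.5] j [-22.  12.  93.   0.  75.  45.]
travel [130.7 -89.9   0.2]
```

Request:
send_rows(steps=[{"travel": [40,-28,0],"turn": 0,"hand": 8},{"travel": [80,-55,0],"turn": 0,"hand": 8},{"travel": [115,-80,0],"turn": 0,"hand": 8},{"travel": [130.7,-89.9,0],"turn": 0,"hand": 8},{"travel": [130.7,-89.9,0],"turn": 0,"hand": 8},{"travel": [130.7,-89.9,12],"turn": 0,"hand": 8},{"travel": [130.7,-89.9,20],"turn": 0,"hand": 8},{"travel": [130.7,-89.9,20],"turn": 0,"hand": 8},{"travel": [130.7,-89.9,20],"turn": 0,"hand": 8}])

```text
clock: 15.0
position: [563.0, 64.3, 212.4]
tool_rot: [[0.925, 0.381, -0.001], [0.381, -0.925, 0.0], [-0.001, -0.0, -1.0]]
force: [0.5, -0.6, -0.8]
opening: 10.9
finger_force: 39.3
```

```bash
python3 go.py 563.2 65 160; python3 - <<'E'
from h import *
I,D=shot('scene','s7');p=robot.get_state()['position']
a=cv2.imread('pics/s7.png')
u,v=px('scene',(562,66,150)).astype(int)
cv2.imwrite('pics/c7.png',cv2.resize(a[v-60:v+60,u-80:u+80],(640,480),interpolation=cv2.INTER_CUBIC))
for k,(r,a,b) in dict(cuprim=(34,140,153),disc=(30,p[2]-54,p[2]-44)).items():
    Q=band('scene',D,p,r,a,b);print(k,len(Q),Q.mean(0).round(1),np.round(fitc(Q),1),cv2.minEnclosingCircle(Q[:,:2].astype(np.float32)))
A=np.c_[Q[:,:2]-Q[:,:2].mean(0),np.ones(len(Q))];print(np.linalg.lstsq(A,Q[:,2],rcond=None)[0])
E
```

```text
clock 15.0 pos [563.   64.3 212.4] yaw 22.4 tilt [-0.001  0.    -1.   ] open 10.9 F [ 0.5 -0.6 -0.8] j [-5. 24. 80. -0. 76. 62.]
travel [ 0.5 -0.5 52.4]
cuprim 120 [559.4  78.4 146.1] [563.6  65.4  27.8] ((563.78955078125, 65.91264343261719), 30.161922454833984)
disc 191 [561.9  65.8 164. ] [562.7  64.3  16.5] ((562.0206298828125, 64.14237213134766), 24.078170776367188)
[-6.98934124e-03  1.63092292e-02  1.63994030e+02]
```

View pics/c7.png

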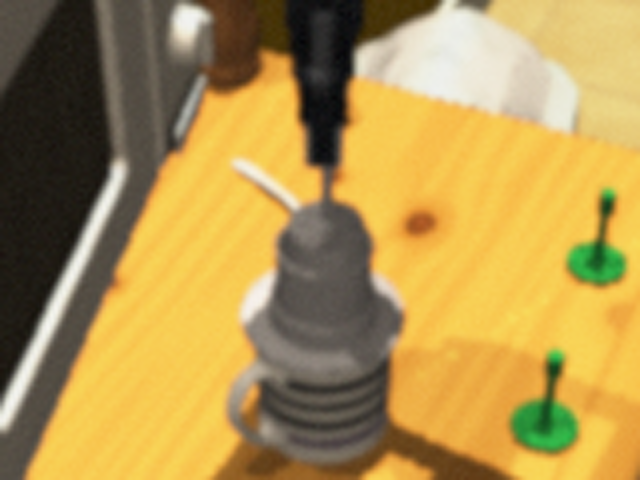

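Request:
send_rows(steps=[{"travel": [1.4,-0.2,0],"turn": 0,"hand": 8},{"travel": [1.4,-0.2,12],"turn": 0,"hand": 8},{"travel": [1.4,-0.2,24],"turn": 0,"hand": 8},{"travel": [1.4,-0.2,36],"turn": 0,"hand": 8},{"travel": [1.4,-0.2,48],"turn": 0,"hand": 8},{"travel": [1.4,-0.2,56],"turn": 0,"hand": 8},{"travel": [1.4,-0.2,60],"turn": 0,"hand": 8},{"travel": [1.4,-0.2,62],"turn": 0,"hand": 8},{"travel": [1.4,-0.2,62.5],"turn": 0,"hand": 8},{"travel": [1.4,-0.2,62.5],"turn": 0,"hand": 8}])

```text
clock: 16.05
position: [564.6, 65.7, 150.4]
tool_rot: [[0.924, 0.382, 0.001], [0.382, -0.924, -0.0], [0.001, 0.0, -1.0]]
force: [0.6, 1.2, -0.7]
opening: 11.1
finger_force: 39.2
```

Request:
send_rows(steps=[{"travel": [0,0,0.5],"turn": 0,"hand": 8},{"travel": [0,0,1],"turn": 0,"hand": 8},{"travel": [0,0,1.5],"turn": 0,"hand": 8},{"travel": [0,0,1.5],"turn": 0,"hand": 8}])

```text
clock: 16.45
position: [564.9, 65.8, 149.6]
tool_rot: [[0.924, 0.382, 0.002], [0.382, -0.924, -0.0], [0.002, 0.001, -1.0]]
force: [-1.2, -0.6, 6.8]
opening: 11.0
finger_force: 40.0
```

Request:
send_rows(steps=[{"travel": [0,0,0.5],"turn": 0,"hand": 14},{"travel": [0,0,0],"turn": 0,"hand": 22},{"travel": [0,0,-2],"turn": 0,"hand": 28},{"travel": [0,0,-10],"turn": 0,"hand": 30},{"travel": [0,0,-40],"turn": 0,"hand": 30},{"travel": [0,0,-60],"turn": 0,"hand": 35},{"travel": [0,0,-60],"turn": 0,"hand": 40},{"travel": [0,0,-60],"turn": 0,"hand": 40}])

```text
clock: 17.25
position: [564.4, 65.7, 208.6]
tool_rot: [[0.924, 0.382, 0.0], [0.382, -0.924, -0.0], [0.0, 0.0, -1.0]]
force: [-0.3, 0.5, -0.3]
opening: 39.8
finger_force: 0.0
```

```bash
python3 go.py 484.5 394.7 110
```

```text
clock 17.25 pos [564.4  65.7 208.6] yaw 22.4 tilt [ 0. -0. -1.] open 39.8 F [-0.3  0.5 -0.3] j [-5. 24. 80.  0. 75. 62.]
travel [  51.7 -334.6   98.6]
```

Request:
send_rows(steps=[{"travel": [8,-48,0],"turn": 0,"hand": 40},{"travel": [15,-96,0],"turn": 0,"hand": 40},{"travel": [23,-144,0],"turn": 0,"hand": 40},{"travel": [30,-192,0],"turn": 0,"hand": 40},{"travel": [37,-240,20],"turn": 0,"hand": 40},{"travel": [44,-285,50],"turn": 0,"hand": 40},{"travel": [51.7,-325,80],"turn": 0,"hand": 40},{"travel": [51.7,-334.6,110],"turn": 0,"hand": 40},{"travel": [51.7,-334.6,115],"turn": 0,"hand": 40},{"travel": [51.7,-334.6,115],"turn": 0,"hand": 40}])

```text
clock: 18.25
position: [484.0, 394.0, 92.4]
tool_rot: [[0.924, 0.382, -0.003], [0.382, -0.924, -0.002], [-0.003, 0.001, -1.0]]
force: [0.6, 0.1, -0.3]
opening: 39.9
finger_force: 0.0
```

```bash
python3 go.py 484.5 394.7 40; python3 - <<'E'
from h import *
for n,f in(('top','t8'),('scene','s8')):
    I,D=shot(n,f)
    for k,(x,y,r,a,b) in dict(cuprim=(563,65.5,34,142,154),pk=(563,65.5,14,155,175),lk=(484.5,395,12,46,60)).items():
        Q=band(n,D,(x,y),r,a,b)
        if len(Q)>5: print(n,k,len(Q),Q.mean(0).round(1),Q[:,2].max().round(1),np.round(fitc(Q),1),np.round(cv2.minEnclosingCircle(Q[:,:2].astype(np.float32))[0],1))
a=cv2.imread('pics/s8.png')
cv2.imwrite('pics/c8.png',np.hstack([cv2.resize(a[135:225,195:315],(400,300),interpolation=cv2.INTER_CUBIC),cv2.resize(a[280:370,160:280],(400,300),interpolation=cv2.INTER_CUBIC)]))
E
```

```text
clock 18.25 pos [484.  394.   92.4] yaw 22.5 tilt [-0.003 -0.002 -1.   ] open 39.9 F [ 0.6  0.1 -0.3] j [28. 38. 77. -0. 66. 96.]
travel [ 0.9 -0.5 52.4]
top cuprim 119 [562.6  65.1 149.4] 153.7 [561.3  66.   27.8] [561.5  66.1]
top pk 24 [561.7  66.8 166.2] 170.0 [561.8  66.8   4.5] [561.9  66.7]
scene lk 20 [481.5 400.2  51.5] 54.8 [484.5 397.6   5.9] [483.5 398.4]
```

View pics/c8.png

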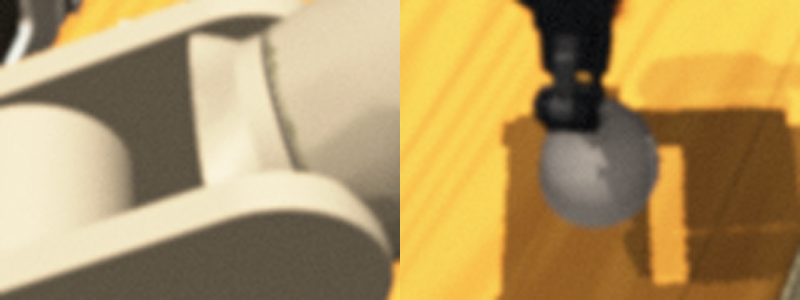

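Request:
send_rows(force=50, steps=[{"travel": [0,0,25],"turn": 0,"hand": 40},{"travel": [0,0,45],"turn": 0,"hand": 40},{"travel": [0,0,52],"turn": 0,"hand": 40},{"travel": [0,0,52],"turn": 0,"hand": 25},{"travel": [0,0,52],"turn": 0,"hand": 14},{"travel": [0,0,52],"turn": 0,"hand": 10},{"travel": [0,0,52],"turn": 0,"hand": 10},{"travel": [0,0,52],"turn": 0,"hand": 10},{"travel": [0,0,52],"turn": 0,"hand": 10}])

```text
clock: 19.25
position: [485.4, 394.9, 43.3]
tool_rot: [[0.924, 0.382, 0.003], [0.382, -0.924, 0.001], [0.003, 0.0, -1.0]]
force: [-0.3, -1.3, 6.5]
opening: 12.1
finger_force: 49.0
```

Request:
send_rows(steps=[{"travel": [0,0,-20],"turn": 0,"hand": 10},{"travel": [0,0,-60],"turn": 0,"hand": 10},{"travel": [0,0,-100],"turn": 0,"hand": 10},{"travel": [0,0,-140],"turn": 0,"hand": 10},{"travel": [0,0,-180],"turn": 0,"hand": 10},{"travel": [0,0,-180],"turn": 0,"hand": 10},{"travel": [0,0,-180],"turn": 0,"hand": 10}])

```text
clock: 19.95
position: [484.4, 394.8, 222.0]
tool_rot: [[0.924, 0.382, 0.001], [0.382, -0.924, 0.001], [0.001, -0.0, -1.0]]
force: [-0.7, -0.5, -1.5]
opening: 12.4
finger_force: 48.8
```

```bash
python3 go.py 563.2 65 222; python3 - <<'E'
from h import *
a=shot('scene','s9')[0];p=robot.get_state()['position']
u,v=px('scene',(p[0],p[1],p[2]-20)).astype(int);a=a[:,:,::-1]
cv2.imwrite('pics/c9.png',cv2.resize(a[max(v-60,0):v+60,max(u-80,0):u+80],(480,360),interpolation=cv2.INTER_CUBIC))
E
```

```text
clock 19.95 pos [484.4 394.8 222. ] yaw 22.5 tilt [ 0.001  0.001 -1.   ] open 12.4 F [-0.7 -0.5 -1.5] j [28. 31. 68.  0. 81. 96.]
travel [-5.320e+01  3.349e+02 -1.000e-01]
```

View pics/c9.png

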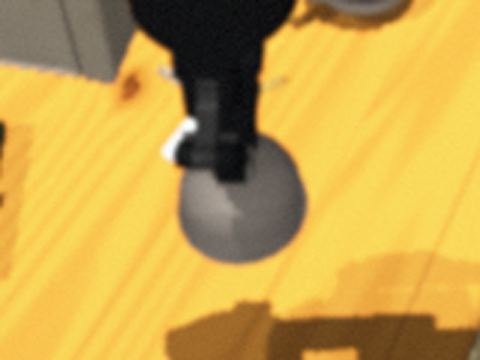

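Request:
send_rows(steps=[{"travel": [-7,45,0],"turn": 0,"hand": 10},{"travel": [-14,90,0],"turn": 0,"hand": 10},{"travel": [-21,135,0],"turn": 0,"hand": 10},{"travel": [-29,180,0],"turn": 0,"hand": 10},{"travel": [-36,225,0],"turn": 0,"hand": 10},{"travel": [-43,270,0],"turn": 0,"hand": 10},{"travel": [-49,310,0],"turn": 0,"hand": 10},{"travel": [-53.2,334.9,0],"turn": 0,"hand": 10},{"travel": [-53.2,334.9,0],"turn": 0,"hand": 10},{"travel": [-53.2,334.9,0],"turn": 0,"hand": 10}])

```text
clock: 21.0
position: [562.7, 64.9, 220.2]
tool_rot: [[0.925, 0.381, -0.003], [0.381, -0.925, 0.001], [-0.002, -0.002, -1.0]]
force: [0.5, 0.5, -0.6]
opening: 12.2
finger_force: 48.9
```

Request:
send_rows(steps=[{"travel": [0,0,5],"turn": 0,"hand": 10},{"travel": [0,0,5],"turn": 0,"hand": 10},{"travel": [0,0,5],"turn": 0,"hand": 10}])

```text
clock: 21.3
position: [562.9, 65.7, 216.3]
tool_rot: [[0.924, 0.383, -0.001], [0.383, -0.924, 0.0], [-0.001, -0.0, -1.0]]
force: [0.0, -0.4, -0.6]
opening: 12.0
finger_force: 48.9
```

```bash
python3 go.py 563.2 65 190; python3 - <<'E'
from h import *
I,D=shot('scene','sa');p=robot.get_state()['position'];o=p-[0,0,43]
a=I[:,:,::-1]
u,v=px('scene',(562,66,160)).astype(int)
cv2.imwrite('pics/ca.png',cv2.resize(a[v-60:v+60,u-80:u+80],(640,480),interpolation=cv2.INTER_CUBIC))
Q=band('scene',D,p,34,140,153);print('rim',len(Q),np.round(fitc(Q),1),cv2.minEnclosingCircle(Q[:,:2].astype(np.float32)))
# skirt silhouette: visible lower-edge half, dome points
Q=band('scene',D,p,45,o[2]+1,o[2]+8);print('skirt',len(Q),np.round(fitc(Q),1))
Q=band('scene',D,p,45,o[2]+14,o[2]+36)
from scipy.optimize import least_squares
s=least_squares(lambda w:np.linalg.norm(Q-w[:3],axis=1)-w[3],[*o,36],loss='soft_l1');print('sphere',s.x.round(1),o.round(1))
E
```

```text
clock 21.3 pos [562.9  65.7 216.3] yaw 22.5 tilt [-0.001  0.    -1.   ] open 12.0 F [ 0.  -0.4 -0.6] j [-5. 24. 80.  0. 76. 62.]
travel [ 0.   0.7 26.3]
rim 107 [562.6  67.9  25.3] ((563.2601928710938, 66.35077667236328), 29.604764938354492)
skirt 103 [563.7  66.1  34. ]
sphere [564.   65.3 179.3  35.8] [563.   65.5 173.5]
```

View pics/ca.png

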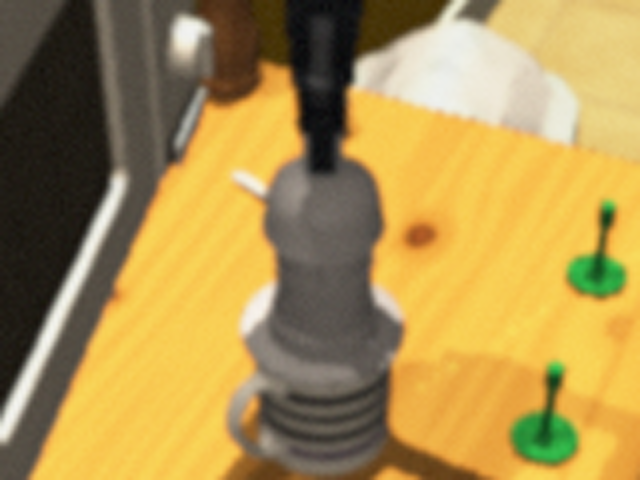

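Request:
send_rows(steps=[{"travel": [0,0.3,8],"turn": 0,"hand": 10},{"travel": [0,0.3,16],"turn": 0,"hand": 10},{"travel": [0,0.3,22],"turn": 0,"hand": 10},{"travel": [0,0.3,26],"turn": 0,"hand": 10},{"travel": [0,0.3,29],"turn": 0,"hand": 10},{"travel": [0,0.3,31.5],"turn": 0,"hand": 10},{"travel": [0,0.3,33],"turn": 0,"hand": 10},{"travel": [0,0.3,33],"turn": 0,"hand": 10}])

```text
clock: 22.15
position: [563.3, 64.6, 183.5]
tool_rot: [[0.924, 0.382, -0.0], [0.382, -0.924, 0.0], [-0.0, -0.0, -1.0]]
force: [-0.4, 0.5, -1.2]
opening: 12.1
finger_force: 48.9
```

Request:
send_rows(steps=[{"travel": [0,0,0.6],"turn": 0,"hand": 10},{"travel": [0,0,1.2],"turn": 0,"hand": 10},{"travel": [0,0,1.8],"turn": 0,"hand": 10},{"travel": [0,0,1.8],"turn": 0,"hand": 10}])

```text
clock: 22.55
position: [563.7, 64.7, 182.8]
tool_rot: [[0.924, 0.382, 0.002], [0.382, -0.924, -0.0], [0.002, 0.001, -1.0]]
force: [-0.7, 0.2, 5.3]
opening: 12.2
finger_force: 49.5
```

Seated at the expected height. Releasing and backing off.

Request:
send_rows(steps=[{"travel": [0,0,0.8],"turn": 0,"hand": 15},{"travel": [0,0,0],"turn": 0,"hand": 24},{"travel": [0,0,-1],"turn": 0,"hand": 32},{"travel": [0,0,-3],"turn": 0,"hand": 40},{"travel": [0,0,-30],"turn": 0,"hand": 40},{"travel": [0,0,-60],"turn": 0,"hand": 40},{"travel": [-100,0,-60],"turn": 0,"hand": 40},{"travel": [-150,60,-60],"turn": 0,"hand": 40},{"travel": [-180,100,-60],"turn": 0,"hand": 40},{"travel": [-180,100,-60],"turn": 0,"hand": 40}])

```text
clock: 23.55
position: [440.5, -84.7, 242.1]
tool_rot: [[0.924, 0.383, 0.001], [0.383, -0.924, -0.0], [0.001, 0.001, -1.0]]
force: [0.4, -0.8, -0.0]
opening: 40.2
finger_force: 0.0
```

```bash
python3 - <<'E'
from h import *
I,D=shot('scene','sb');a=I[:,:,::-1];u,v=px('scene',(562,66,120)).astype(int)
I2,D2=shot('top','tb')
cv2.imwrite('pics/cb.png',np.hstack([cv2.resize(a[v-60:v+60,u-50:u+50],(400,480),interpolation=cv2.INTER_CUBIC),cv2.resize(I2[140:260,220:320,::-1],(400,480),interpolation=cv2.INTER_CUBIC)]))
for n,d in(('scene',D),('top',D2)):
    for k,(r,lo,hi) in dict(knob=(14,184,200),dome=(45,140,178),brim=(55,88,97)).items():
        Q=band(n,d,(563,65.5),r,lo,hi)
        if len(Q)>3: print(n,k,len(Q),Q.mean(0).round(1),Q[:,2].max().round(1),np.round(cv2.minEnclosingCircle(Q[:,:2].astype(np.float32))[0],1))
print(robot.get_state()['clock'])
E
```

```text
scene knob 39 [563.5  67.5 190.6] 194.5 [564.9  65.3]
scene dome 633 [557.4  80.1 163.3] 177.9 [564.  66.]
scene brim 427 [557.  81.  93.] 97.0 [563.8  66.8]
top knob 34 [561.5  66.  194.8] 198.7 [561.6  65.8]
top dome 580 [560.2  65.9 168.8] 178.0 [562.1  65.9]
top brim 522 [557.4  67.8  93.9] 97.0 [561.7  67. ]
23.65
```

View pics/cb.png

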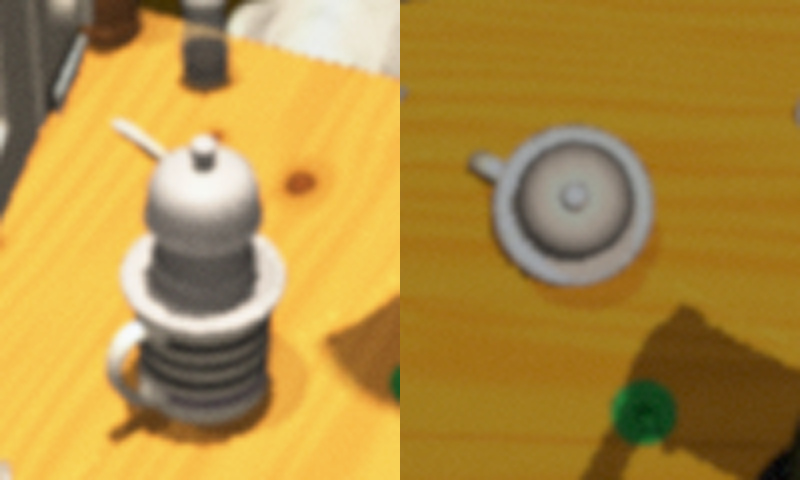

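The stack is level and centred, with the lid home: its knob top is at about 194 mm, and 193.5 was expected. The gripper is clear, so I'm handing in.

```bash
python3 -c "
from station import robot
print(robot.sign_off())"
```

```text
the job is handed in; nothing more can be done
None
```

The filter is built on the striped mug: plate, brewing cup, press and lid each seated level at the expected height, the bystanders not touched, and the job handed in at about 24 s of the 112 s allowed, though the sign-off returned no verdict.

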